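Unbolt the high-voltage enclosure

TASK

Unbolt the access flap of the cream high-voltage enclosure, using fingertips only: press the yellow spring catch bar fully down with one fingertip and, keeping it fully down the whole way, push the bolt's red lug with the other fingertip until the bolt is drawn all the way out of its keeper, to its stop. Then let go, so that the catch springs back up and locks the bolt open. Do not grasp, lift or shift the meter, jar, screwdriver or brass weight standing around.

Things in the scene. Friction and masses are not known exactly. Their poses are not given: they have to be found in the camera images.
- enclosure: Fixed cream box, 200 (x) x 300 (y) x 90 mm high, bolt lock on top. Origin on the bench under the lock; the box reaches 100 mm either way in x, 160 mm to -y (white flap end, with a 115 mm high keeper at y -80 to -96 mm) and 140 mm to +y. Own +y = the way the bolt opens. Bar, guides and plates of the lock are at most 111 mm above the origin; only the catch bar and the red lug stand higher.
- catch (a joint): Yellow spring catch: depth pressed, m. 0 = up (its tooth locks the bolt), 0.008 = fully down on a hard stop. The tooth clears the bolt from 0.005 on. The spring pushes back with 3 N at the top, 7 N fully down. If let go in mid-travel it only rises to 0.005, against the bolt.
- catch_top (a point): Middle of the flat top of the yellow press bar, moving with it; at x -31, y 0 mm in the enclosure's frame. The bar is 28 mm wide (x) and 108 mm long (y, along the bolt's travel) and goes straight down: its top is 128 mm above the enclosure's origin when up, 120 mm fully down. A fingertip can slide along it while holding it down.
- bolt (a joint): Bolt position, m: 0 = locked in the keeper, 0.040 = fully open on its stop. It slides along the enclosure's +y and stays where it is left (about 2.5 N of friction). With the catch up it moves only 1.5 mm. From 0.037 on, the catch can spring up into the open notch.
- lug_face (a point): Point on the face to push (facing enclosure -y) of the bolt's upright red lug, moving with the bolt; at x +31, y -9 mm (locked), 132 mm up in the enclosure's frame. The lug is 28 mm wide (x), 10 mm thick (to +y), its top 144 mm up. It stands beside the catch bar, 62 mm centre to centre in x (34 mm gap). A fingertip level with the pressed bar (120 mm up) meets only the lug.
- meter: Loose orange hand-held meter, 80 x 160 x 34 mm (dial 40 mm high), lying on the bench at the enclosure's +y end; origin under its centre. Leave alone.
- jar: Loose glass jar with blue cap, 48 mm diameter, 85 mm high, on the bench at the -y end; origin under its centre. Leave alone.
- weight: Loose brass weight, 30 mm diameter, 36 mm high, standing on the white flap; origin under its centre. Leave alone.
- driver: Loose screwdriver, 170 mm long, 26 mm thick, lying along y on the bench on the enclosure's +x side; origin under its middle. Leave alone.

How it is judged:
On the way, in this order (a step that is already met when the one before it is completed fails the run):
1. the catch is pressed down by the fingers while the bolt is still locked (value of joint catch above 0.006 m and value of joint bolt below 0.006 m and contact force between the fingers and catch above 1 N), for 0.1 s.
2. the bolt is drawn fully open with the catch still held down (value of joint bolt above 0.037 m and value of joint catch above 0.0058 m), for 0.05 s.
At the end, for the whole second after the job is handed in: The bolt is at least 36.5 mm open (of 40) and at rest, the catch is up again (within 1.5 mm), and meter, jar, weight and screwdriver are within 15 mm of where they stood (value of joint bolt above 0.0365 m and value of joint catch below 0.0015 m and velocity of joint bolt between -0.005 and 0.005 m/s and distance of each of meter, jar, weight, driver from where it was at the start of the episode below 0.015 m); the robot touches nothing.
It fails at once if the bolt was in mid-travel (8 to 33 mm) with the catch not held fully down (less than 5.8 of 8 mm) (value of joint bolt between 0.008 and 0.033 m and value of joint catch below 0.0058 m).
It fails at once if the meter was shifted more than 15 mm or lifted (distance of meter from where it was at the start of the episode above 0.015 m).
It fails at once if the jar was shifted more than 15 mm or lifted (distance of jar from where it was at the start of the episode above 0.015 m).
It fails at once if the weight was shifted more than 15 mm or lifted (distance of weight from where it was at the start of the episode above 0.015 m).
It fails at once if the driver was shifted more than 15 mm or lifted (distance of driver from where it was at the start of the episode above 0.015 m).
It also fails if it takes over 38 s, if anything falls off the work surface, if the arm or the gripper's body presses on something with over 40 N, if the wrist force passes 120 N, or if a joint passes its speed limit or range.

ROBOT

A 6-joint arm with a two-finger parallel gripper is mounted at the origin on the work surface. World frame = base frame: x ahead of the robot, y to its left, z up, the work surface at z = 0. Lengths are in m, angles in rad, forces in N, time in s.
With the tool pointing down it reaches from about 0.375 to 0.9 m from the base axis. Payload 3.1 kg.
Tool frame: the origin (TCP) lies at the very end of the fingers, on their centre line; the grasp point (between the pads) lies 19 mm behind it (robot.grip_depth is the distance from the TCP to the grasp point, in m); z points along the fingers, y is the direction in which the jaws open and shut (so a half turn about z gives the same grasp; the last joint's range is limited). The gripper opens to 87 mm and grips with 3 to 60 N. Pads are 19 mm wide; open, the fingers measure 117 mm over their backs; the gripper's body (75 mm by 190 mm) begins 51 mm behind the grasp point.
Start: joints at [1.153, 0.527, 1.433, -0, 1.181, -0.178], TCP at [0.148, 0.607, 0.196] pointing down, gripper open.
Joint ranges: [-3.08, 3.08], [-0.75, 2.2], [0.22, 2.44], [-1.43, 4.57], [0, 2.65], [-2.85, 2.85]. Speed limits (rad/s): [2.79, 2.79, 3.14, 3.14, 3.14, 3.14].

INTERFACE

Orientations are given as a unit quaternion [x, y, z, w].
In Python, from rig import robot gives the robot as it stands.
- The arm moves only by the tool drive_tool, never from a script. Its argument "series" is a list of rows, each a list of 7 numbers: the shift along the tool's x, y, z in m, then the turn, a rotation vector about the tool's x, y, z in degrees, then the opening, from 0 (shut) to 1 (fully open). A call has 1 to 5 rows; each row shifts and turns the commanded pose from where the row before left it, along the tool's axes as they then stand; what a row does not reach is not made up. A row lasts 1/8 s, in which the tool goes at most 62.5 mm and 10.7 degrees, less where a joint would pass 70% of its speed; a pose out of reach is approached as far as the arm can. A call is refused whole if a number of a shift passes 0.0625 or a number of a turn 10.7, either way. A call with a gripper value outside its range is refused whole. The fingers move at their own pace and stop on an object; "squeeze" is the grip in N (left out, the last holds). Time passes only in rows, so rows that do not move let the fingers close. It gives the time, the measured TCP pose, the force and the opening at its end, in the units of the state.
- robot.get_obs(): the state, without advancing time (a new reading comes with each control period).
- robot.camera(name): name is "scene" or "top"; returns (picture, depth): 400x640x3 uint8, blue, green, red; 400x640 float32, m along the optical axis (not along the pixel's ray), 0 where there is no reading.
- robot.camera_model(name): a dict with "fx", "fy", "cx", "cy" (pixels), "R" (3x3) and "t" (3): a world point X has camera coordinates R X + t. Camera axes: x right, y down, z forward; pixel columns grow to the right and rows downward; lengths in m; the calibration is good to about 2 mm. A picture is of the moment at which its call begins. camera_model takes no time and is no camera call.
- robot.hand_in(): hands the job in, once; it reports no verdict.
The state is a dict: "time": time; "q": joint angles; "joint_velocities": joint speeds; "joint_torque": joint torques, N m; "position": TCP position; "tool_rot": TCP orientation; "ft_force": force on the tool from outside, world axes, zero at the start; "moment": the same for the moment, N m; "grip_width": finger opening in m.
Only numpy, scipy, OpenCV 4.12 (cv2) and the standard library are available. Lean on these libraries where they do the work, as an engineer would, in place of code of your own. Each camera call takes 0.05 s, during which the arm holds its last target. There are 200 camera calls.

## Working session

There is one attempt and no reset: what is moved stays moved. The work goes in short steps, Python scripts to look and compute and a tool call to move; the robot and the scene stay as the last step left them, time stands still between calls to the robot, and variables do not carry over. Pictures are saved under pics/ and viewed, about 8 in all and at most 12, crops included, and the job is handed in when it is done.

Besides the shell and the picture viewer there is one more tool, called after ">>>" by a JSON object that holds its "op" and its "data", one argument or row to a line. drive_tool: Moves the arm, as the interface text tells. Its arguments: {"type":"object","properties":{"series":{"type":"array"},"squeeze":{"type":"number"}},"required":["series"]}

```bash
mkdir -p pics; python3 - <<'E'
from rig import robot
import cv2,numpy as np
for n in("top","scene"):
    p,d=robot.camera(n); cv2.imwrite(f"pics/{n}0.png",p); np.savez(f"{n}0.npz",p=p,d=d)
    print(robot.camera_model(n))
print(robot.get_obs())
E
```

```text
{'fx': 394.8475692868576, 'fy': 394.8475692868576, 'cx': 313.41453745162283, 'cy': 191.93338481596453, 'R': array([[ 1.15323216e-01, -9.93327833e-01,  6.09352941e-04],
       [-9.69500080e-01, -1.12690380e-01, -2.17647591e-01],
       [ 2.16264078e-01,  2.45090523e-02, -9.76027231e-01]]), 't': array([-0.00162671,  0.62854744,  0.92414146])}
{'fx': 380.13580915196087, 'fy': 380.13580915196087, 'cx': 316.1296349603645, 'cy': 197.86535391352575, 'R': array([[ 0.65556453,  0.75509363, -0.00829188],
       [ 0.48231179, -0.42713668, -0.7648069 ],
       [-0.58104259,  0.497381  , -0.64420622]]), 't': array([-0.44398749, -0.19314036,  1.28014894])}
{'time': 0.1, 'q': array([ 1.15249707e+00,  5.28384026e-01,  1.43375215e+00, -1.09696970e-05,
        1.18140582e+00, -1.78489549e-01]), 'joint_velocities': array([ 5.53594596e-04, -3.18308758e-03, -2.49055421e-03, -2.69939442e-04,
       -1.19149586e-03,  5.67281140e-05]), 'joint_torque': array([-2.77736190e-04, -4.40983701e+01, -1.77150553e+01,  6.34490303e-02,
        5.33668580e-02, -2.54421184e-05]), 'position': array([0.14812752, 0.60647109, 0.1950699 ]), 'tool_rot': array([ 1.19615614e-01,  9.92819800e-01, -9.33089472e-04, -2.81690956e-04]), 'ft_force': array([ 0.16812739,  0.05647334, -0.72584208]), 'moment': array([-0.02135926, -0.03695651,  0.02116601]), 'grip_width': 0.08706997207016527}
```

View pics/top0.png

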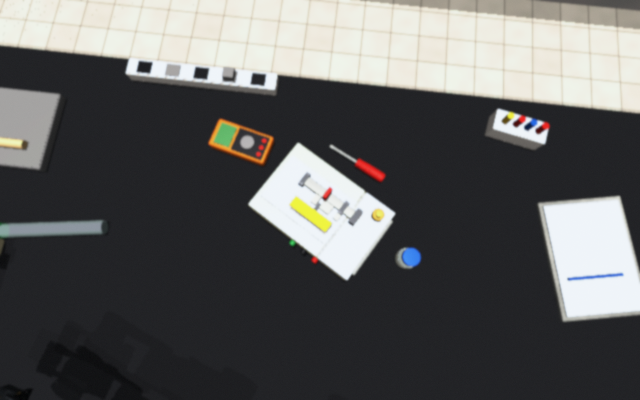

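View pics/scene0.png

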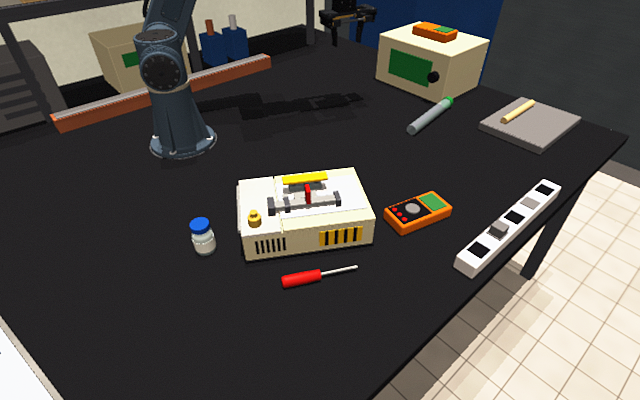

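The top view shows the yellow bar near (311,214), the red lug near (327,194), the jar at (408,258), the weight at (378,215) and the meter at (241,142). Bolt +y points up and left in the image. Next I'll measure these.

```bash
cat > h.py <<'E'
from rig import robot
import numpy as np,cv2
def load(n):
    z=np.load(f"{n}0.npz"); return z['p'],z['d']
def onplane(m,uv,z):
    uv=np.atleast_2d(uv).astype(float)
    r=np.c_[(uv[:,0]-m['cx'])/m['fx'],(uv[:,1]-m['cy'])/m['fy'],np.ones(len(uv))]@m['R']
    c=-m['R'].T@m['t']; return c+r*((z-c[2])/r[:,2])[:,None]
def cloud(m,d):
    v,u=np.mgrid[:400,:640]
    X=np.stack([(u-m['cx'])/m['fx']*d,(v-m['cy'])/m['fy']*d,d],-1)
    return (X-m['t'])@m['R']
E
python3 - <<'E'
from h import *
for n in("top","scene"):
    p,d=load(n); m=robot.camera_model(n); h=cv2.cvtColor(p,cv2.COLOR_BGR2HSV); P=cloud(m,d)
    H,S,V=h[...,0],h[...,1],h[...,2]
    box=(270,180,345,235) if n=="top" else (275,165,335,215)
    roi=np.zeros(H.shape,bool); roi[box[1]:box[3],box[0]:box[2]]=1
    for c,k,z in(("yel",(H>22)&(H<38)&(S>150)&(V>150),.128),("red",((H<6)|(H>174))&(S>150)&(V>80),.138)):
        k=k&roi; v,u=np.nonzero(k); Q=onplane(m,np.c_[u,v],z)
        if c=="yel":
            r=cv2.minAreaRect((Q[:,:2]*1000).astype(np.float32)); print(n,"rect mm",r)
            w,V_=np.linalg.eigh(np.cov(Q[:,:2].T)); print("axis deg",np.degrees(np.arctan2(V_[1,1],V_[0,1])))
        print(n,c,len(u),"px",u.mean(),v.mean(),"plane",Q.mean(0),"depth med",np.median(P[k],0))
    # top of box: height 85-95 mm
    if n=="top":
        k=(abs(P[...,2]-.09)<.008)&(np.hypot(P[...,0]-.6,P[...,1])<.4)
        k=cv2.morphologyEx(k.astype(np.uint8),cv2.MORPH_CLOSE,np.ones((9,9)))
        nn,l,s,c=cv2.connectedComponentsWithStats(k); i=1+s[1:,4].argmax(); v,u=np.nonzero(l==i)
        Q=onplane(m,np.c_[u,v],.09); print("box",cv2.minAreaRect((Q[:,:2]*1000).astype(np.float32)),s[i])
E
```

```text
top rect mm ((558.8430786132812, 70.9645767211914), (102.64546966552734, 24.91017723083496), 59.56346893310547)
axis deg 59.26757089513062
top yel 444 px 310.22972972972974 214.07657657657657 plane [0.55812505 0.07081379 0.128     ] depth med [0.55787531 0.07007418 0.12847439]
top red 36 px 327.0 193.5 plane [0.60924791 0.03723405 0.138     ] depth med [0.60776802 0.03731611 0.14407839]
box ((580.4996337890625, 44.165679931640625), (306.1932678222656, 199.99334716796875), 59.38160705566406) [ 249  143  146  136 9055]
scene rect mm ((560.0904541015625, 66.04234313964844), (106.25320434570312, 27.75831413269043), 59.39955139160156)
axis deg 59.25126295369607
scene yel 313 px 304.3674121405751 177.3258785942492 plane [0.56037241 0.06597165 0.128     ] depth med [0.56017462 0.06664783 0.12847773]
scene red 90 px 307.24444444444447 193.0888888888889 plane [0.61943717 0.02556006 0.138     ] depth med [0.61772463 0.02850409 0.13454044]
```

Both cameras and the box outline agree. The enclosure origin is about (0.586, 0.053), with +y at 59.4°. I'll turn the tool by +107° about its z so that tool x lies along the bolt's opening direction, with the jaws at 62 mm between finger centres.

>>> {"op": "drive_tool", "data": {
  "series": [
    [0, 0, 0, 0, 0, 10.7, 0.54],
    [0, 0, 0, 0, 0, 10.7, 0.54],
    [0, 0, 0, 0, 0, 10.7, 0.54],
    [0, 0, 0, 0, 0, 10.7, 0.54],
    [0, 0, 0, 0, 0, 10.7, 0.54]
  ]
}}

```text
time: 0.72
position: [0.1482, 0.6067, 0.1954]
tool_rot: [0.556, 0.831, -0.001, 0.0]
ft_force: [-0.4, -0.2, -0.6]
grip_width: 0.0493
```

>>> {"op": "drive_tool", "data": {
  "series": [
    [0, 0, 0, 0, 0, 10.7, 0.54],
    [0, 0, 0, 0, 0, 10.7, 0.54],
    [0, 0, 0, 0, 0, 10.7, 0.54],
    [0, 0, 0, 0, 0, 10.7, 0.54],
    [0, 0, 0, 0, 0, 10.7, 0.54]
  ]
}}

```text
time: 1.35
position: [0.1482, 0.6066, 0.1953]
tool_rot: [0.871, 0.492, -0.001, 0.0]
ft_force: [0.2, 0.1, -0.0]
grip_width: 0.0467
```

>>> {"op": "drive_tool", "data": {
  "series": [
    [-0.0234, 0.055, 0, 0, 0, 0, 0.54],
    [-0.0234, 0.055, 0, 0, 0, 0, 0.54],
    [-0.0234, 0.055, 0, 0, 0, 0, 0.54],
    [-0.0234, 0.055, 0, 0, 0, 0, 0.54],
    [-0.0234, 0.055, 0, 0, 0, 0, 0.54]
  ]
}}

```text
time: 1.98
position: [0.3257, 0.3643, 0.1958]
tool_rot: [0.869, 0.495, -0.0, 0.0]
ft_force: [1.4, 1.0, -0.9]
grip_width: 0.0467
```

>>> {"op": "drive_tool", "data": {
  "series": [
    [-0.0234, 0.055, 0, 0, 0, 0, 0.54],
    [-0.0234, 0.055, 0, 0, 0, 0, 0.54],
    [-0.0234, 0.055, 0, 0, 0, 0, 0.54],
    [-0.0234, 0.055, 0, 0, 0, 0, 0.54],
    [-0.0234, 0.055, 0, 0, 0, 0, 0.54]
  ]
}}

```text
time: 2.6
position: [0.5022, 0.1231, 0.1957]
tool_rot: [0.869, 0.494, -0.0, -0.0]
ft_force: [0.7, 1.2, 0.2]
grip_width: 0.0471
```

>>> {"op": "drive_tool", "data": {
  "series": [
    [-0.0234, 0.055, 0, 0, 0, 0, 0.54],
    [-0.0234, 0.055, 0, 0, 0, 0, 0.54],
    [0, 0, 0, 0, 0, 0, 0.54],
    [0, 0, 0, 0, 0, 0, 0.54]
  ]
}}

```text
time: 3.1
position: [0.5711, 0.0285, 0.1952]
tool_rot: [0.869, 0.494, -0.001, -0.001]
ft_force: [-0.8, -0.1, -0.8]
grip_width: 0.047
```

```bash
cat >> h.py <<'E'
from scipy.spatial.transform import Rotation as Ro
A=np.radians(59.4); O=np.array([.5857,.0528])
def state():
    o=robot.get_obs(); R=Ro.from_quat(o['tool_rot']).as_matrix(); p=o['position']-[*O,0]
    ex=np.array([np.sin(A),-np.cos(A)]);ey=np.array([np.cos(A),np.sin(A)])
    print("t",o['time'],"encl mm",np.round(1000*np.array([p[:2]@ex,p[:2]@ey,p[2]]),1),"yaw",np.degrees(np.arctan2(R[1,0],R[0,0])),"tilt",R[:2,2],"F",o['ft_force'].round(1),o['grip_width'])
E
python3 - <<'E'
from h import *
state()
for n in("top","scene"):
    p,d=robot.camera(n); cv2.imwrite(f"pics/{n}1.png",cv2.resize(p[110:270,220:420],None,fx=4,fy=3.75))
E
```

```text
t 3.1 encl mm [ -0.2 -28.3 195.2] yaw 59.2129491089392 tilt [-0.00238125  0.00074489] F [-0.8 -0.1 -0.8] 0.04701338642007062
```

View pics/scene1.png

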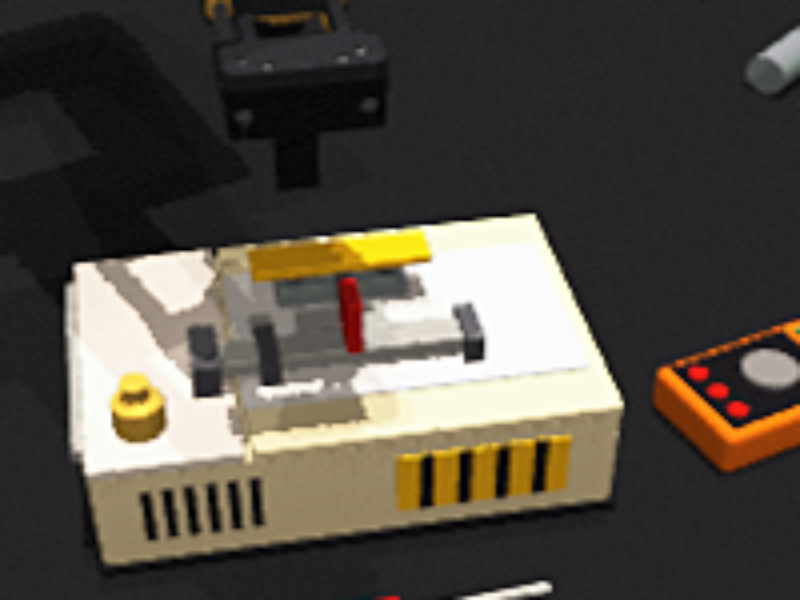

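The scene crop shows the gripper above the lock, with its fingers behind the lug at about (350,310) and the bar at about (340,255). I'll descend to just above the bar, then press in steps.

>>> {"op": "drive_tool", "data": {
  "series": [
    [0, 0, 0.03, 0, 0, 0.2, 0.54],
    [0, 0, 0.025, 0, 0, 0, 0.54],
    [0, 0, 0.008, 0, 0, 0, 0.54],
    [0, 0, 0, 0, 0, 0, 0.54]
  ]
}}

```text
time: 3.7
position: [0.5716, 0.0293, 0.1329]
tool_rot: [0.87, 0.493, -0.0, -0.0]
ft_force: [-0.0, 0.2, 0.7]
grip_width: 0.0467
```

>>> {"op": "drive_tool", "data": {
  "series": [
    [0, 0, 0.004, 0, 0, 0, 0.54],
    [0, 0, 0.003, 0, 0, 0, 0.54],
    [0, 0, 0.003, 0, 0, 0, 0.54],
    [0, 0, 0, 0, 0, 0, 0.54]
  ]
}}

```text
time: 4.2
position: [0.572, 0.0283, 0.1228]
tool_rot: [0.87, 0.493, -0.0, -0.0]
ft_force: [-1.0, -1.0, 0.1]
grip_width: 0.047
```

```bash
python3 - <<'E'
from h import *
state()
for n in("scene",):
    p,d=robot.camera(n); cv2.imwrite(f"pics/{n}2.png",cv2.resize(p[130:250,240:400],None,fx=5,fy=5))
E
```

```text
t 4.2 encl mm [  0.7 -28.  122.8] yaw 59.050605411843975 tilt [-3.63862233e-04  3.12608332e-05] F [-1.  -1.   0.1] 0.04699827999884717
```

View pics/scene2.png

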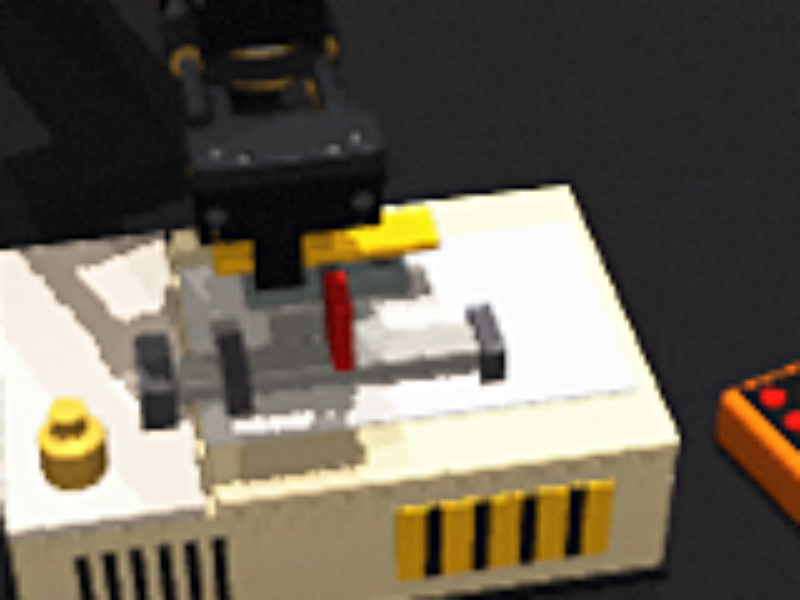

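There is no press force at z 0.1228, and the near finger shows at crop (280,285), between the bar and the lug. I'll compare this with the expected projections.

```bash
python3 - <<'E'
from h import *
m=robot.camera_model("scene")
ex=np.array([np.sin(A),-np.cos(A)]);ey=np.array([np.cos(A),np.sin(A)])
def pr(x,y,z):
    X=m['R']@np.array([*(O+x*ex/1e3+y*ey/1e3),z/1e3])+m['t']; u=m['fx']*X[0]/X[2]+m['cx'];v=m['fy']*X[1]/X[2]+m['cy']
    return ((u-240)*5).round(),((v-130)*5).round()
for n,q in dict(tipnear=(31,-28,123),tipfar=(-31,-28,123),lugtop=(31,-4,144),lugbot=(31,-4,111),bar0=(-31,-54,128),bar1=(-31,54,128)).items(): print(n,pr(*q))
p,d=robot.camera("top"); cv2.imwrite("pics/top2.png",cv2.resize(p[140:260,240:400],None,fx=5,fy=5))
P=cloud(m,robot.camera("scene")[1]); r=P[130:190,280:312].reshape(-1,3)
# gripper points close to lock, in enclosure frame
q=np.c_[(r[:,:2]-O)@ex*1e3,(r[:,:2]-O)@ey*1e3,r[:,2]*1e3]; k=(abs(q[:,1]+28)<14)&(q[:,0]>5)&(q[:,2]>116)&(q[:,2]<200)
print(q[k][::8].round(0))
E
```

```text
tipnear (np.float64(285.0), np.float64(330.0))
tipfar (np.float64(267.0), np.float64(248.0))
lugtop (np.float64(337.0), np.float64(287.0))
lugbot (np.float64(338.0), np.float64(344.0))
bar0 (np.float64(212.0), np.float64(246.0))
bar1 (np.float64(435.0), np.float64(220.0))
[[ 37. -33. 182.]
 [ 37. -38. 180.]
 [ 35. -20. 176.]
 [ 35. -24. 173.]
 [ 32. -29. 169.]
 [ 33. -33. 168.]
 [ 34. -38. 167.]
 [ 34. -20. 164.]
 [ 34. -25. 162.]
 [ 32. -29. 158.]
 [ 33. -34. 157.]
 [ 34. -38. 156.]
 [ 33. -21. 153.]]
```

View pics/top2.png

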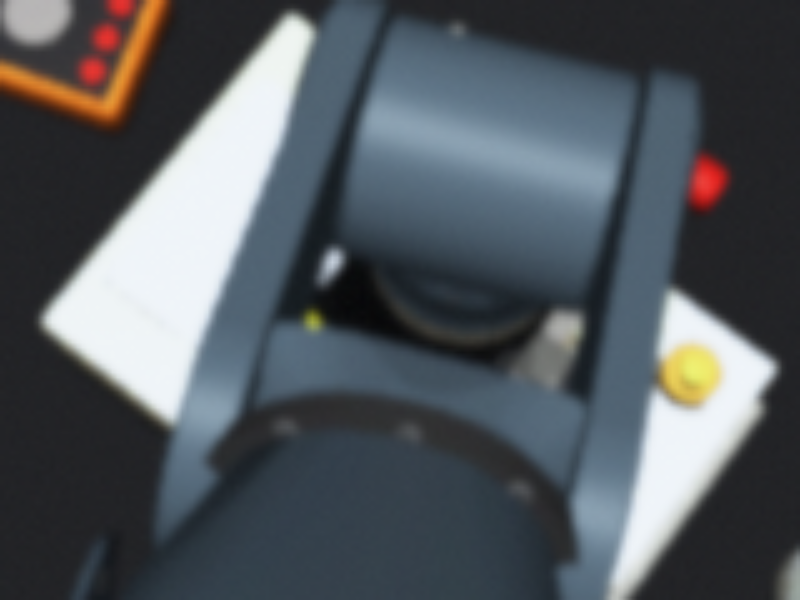

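The arm hides the lock in the top view, so it's no use for this. In the scene depth, the finger seems to end higher than the TCP reading. I'll check the depth column at the fingertip.

```bash
python3 - <<'E'
from h import *
m=robot.camera_model("scene")
ex=np.array([np.sin(A),-np.cos(A)]);ey=np.array([np.cos(A),np.sin(A)])
p,d=robot.camera("scene");P=cloud(m,d)
for u in(293,297,300):
  for v in range(176,206,2):
    r=P[v,u]; print(u,v,((r[:2]-O)@ex*1e3).round(),((r[:2]-O)@ey*1e3).round(),(r[2]*1e3).round(),p[v,u])
cv2.imwrite("pics/s3.png",cv2.convertScaleAbs(cv2.resize(p[160:220,260:340],None,fx=10,fy=10,interpolation=cv2.INTER_CUBIC),alpha=1.5,beta=25))
E
```

```text
293 176 87.0 -40.0 222.0 [13 10 15]
293 178 35.0 -35.0 178.0 [9 9 9]
293 180 35.0 -35.0 172.0 [12 12 10]
293 182 33.0 -35.0 166.0 [13 11 10]
293 184 36.0 -36.0 162.0 [14 14 12]
293 186 33.0 -36.0 155.0 [5 6 8]
293 188 -23.0 -31.0 104.0 [67 70 66]
293 190 -24.0 -31.0 97.0 [77 79 75]
293 192 -23.0 -31.0 92.0 [103 110 115]
293 194 -15.0 -32.0 92.0 [111 118 124]
293 196 -5.0 -34.0 94.0 [117 122 127]
293 198 0.0 -35.0 93.0 [107 111 117]
293 200 26.0 -37.0 108.0 [80 85 87]
293 202 32.0 -38.0 108.0 [83 87 91]
293 204 39.0 -39.0 108.0 [ 98 102 106]
297 176 89.0 -32.0 223.0 [10  6  8]
297 178 35.0 -26.0 177.0 [7 7 7]
297 180 34.0 -27.0 171.0 [ 9  8 10]
297 182 36.0 -27.0 167.0 [ 9 10  8]
297 184 35.0 -27.0 161.0 [11 10 13]
297 186 33.0 -27.0 153.0 [7 6 5]
297 188 -24.0 -21.0 102.0 [71 74 70]
297 190 -23.0 -21.0 97.0 [79 82 77]
297 192 -4.0 -24.0 106.0 [106 114 118]
297 194 3.0 -25.0 106.0 [82 87 90]
297 196 11.0 -26.0 106.0 [83 89 90]
297 198 20.0 -27.0 108.0 [84 90 91]
297 200 28.0 -28.0 108.0 [80 85 90]
297 202 35.0 -29.0 109.0 [81 86 89]
297 204 41.0 -30.0 108.0 [ 99 106 109]
300 176 88.0 -26.0 221.0 [ 9  9 10]
300 178 35.0 -20.0 176.0 [14 68 98]
300 180 34.0 -20.0 170.0 [ 8 44 63]
300 182 33.0 -20.0 164.0 [ 5 45 69]
300 184 33.0 -20.0 158.0 [27 23 21]
300 186 34.0 -21.0 153.0 [16 15 15]
300 188 -26.0 -14.0 99.0 [81 83 79]
300 190 -26.0 -14.0 93.0 [83 89 87]
300 192 -3.0 -17.0 106.0 [ 94 101 105]
300 194 5.0 -18.0 107.0 [86 89 93]
300 196 13.0 -19.0 106.0 [84 90 94]
300 198 24.0 -21.0 110.0 [82 86 89]
300 200 29.0 -21.0 108.0 [83 88 91]
300 202 34.0 -22.0 107.0 [80 85 88]
300 204 40.0 -23.0 106.0 [ 92  99 102]
```

View pics/s3.png

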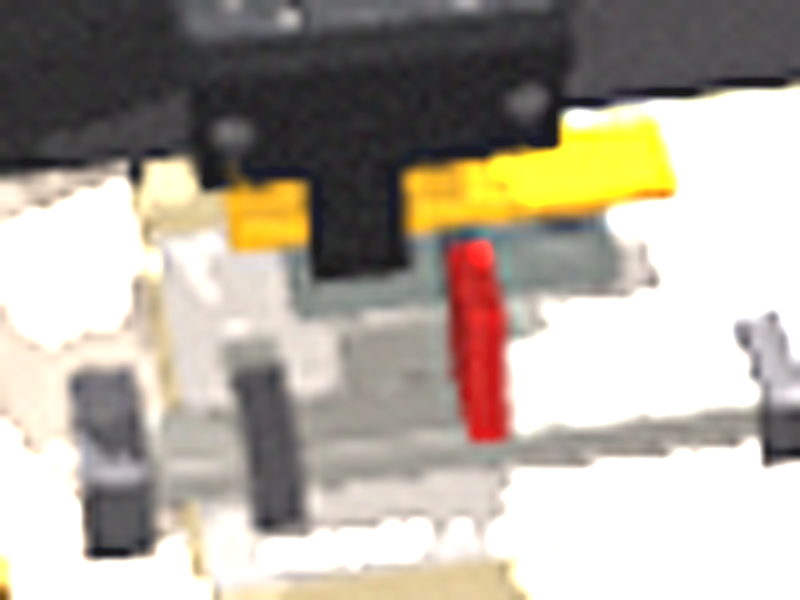

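The depth puts the real fingertips at about z 0.150 with x and y as expected, and the bar is still up at 0.128. So the reported TCP z is roughly 27 mm lower than the fingertips really are. The lack of contact force agrees with that. I'll trust the camera and the force reading and descend by feel. Contact should come near a reported z of 0.101.

>>> {"op": "drive_tool", "data": {
  "series": [
    [0, 0, 0.01, 0, 0, 0, 0.54],
    [0, 0, 0.006, 0, 0, 0, 0.54],
    [0, 0, 0, 0, 0, 0, 0.54]
  ]
}}

```text
time: 4.78
position: [0.5714, 0.0285, 0.106]
tool_rot: [0.87, 0.493, -0.001, -0.001]
ft_force: [-0.7, -0.0, 0.2]
grip_width: 0.0469
```

>>> {"op": "drive_tool", "data": {
  "series": [
    [0, 0, 0.003, 0, 0, 0, 0.54],
    [0, 0, 0, 0, 0, 0, 0.54],
    [0, 0, 0, 0, 0, 0, 0.54]
  ]
}}

```text
time: 5.15
position: [0.5723, 0.0284, 0.1041]
tool_rot: [0.87, 0.493, 0.0, 0.0]
ft_force: [0.1, -0.4, 0.4]
grip_width: 0.0467
```

>>> {"op": "drive_tool", "data": {
  "series": [
    [0, 0, 0.003, 0, 0, 0, 0.54],
    [0, 0, 0, 0, 0, 0, 0.54],
    [0, 0, 0, 0, 0, 0, 0.54]
  ]
}}

```text
time: 5.52
position: [0.5725, 0.0283, 0.1013]
tool_rot: [0.87, 0.493, 0.0, 0.0]
ft_force: [0.2, 0.6, 1.9]
grip_width: 0.047
```

>>> {"op": "drive_tool", "data": {
  "series": [
    [0, 0, 0.003, 0, 0, 0, 0.54],
    [0, 0, 0, 0, 0, 0, 0.54],
    [0, 0, 0, 0, 0, 0, 0.54]
  ]
}}

```text
time: 5.9
position: [0.5725, 0.0284, 0.0982]
tool_rot: [0.87, 0.493, 0.0, 0.0]
ft_force: [0.3, -0.3, 4.9]
grip_width: 0.0471
```

>>> {"op": "drive_tool", "data": {
  "series": [
    [0, 0, 0.003, 0, 0, 0, 0.54],
    [0, 0, 0, 0, 0, 0, 0.54],
    [0, 0, 0, 0, 0, 0, 0.54]
  ]
}}

```text
time: 6.28
position: [0.5725, 0.0284, 0.0951]
tool_rot: [0.87, 0.493, 0.0, 0.0]
ft_force: [0.4, -0.3, 5.0]
grip_width: 0.0477
```

>>> {"op": "drive_tool", "data": {
  "series": [
    [0, 0, 0.002, 0, 0, 0, 0.54],
    [0, 0, 0, 0, 0, 0, 0.54],
    [0, 0, 0, 0, 0, 0, 0.54]
  ]
}}

```text
time: 6.65
position: [0.5725, 0.0283, 0.0937]
tool_rot: [0.87, 0.493, 0.0, 0.0]
ft_force: [0.2, -0.5, 8.6]
grip_width: 0.0471
```

>>> {"op": "drive_tool", "data": {
  "series": [
    [0, 0, 0.001, 0, 0, 0, 0.54],
    [0, 0, 0, 0, 0, 0, 0.54],
    [0, 0, 0, 0, 0, 0, 0.54]
  ]
}}

```text
time: 7.02
position: [0.5725, 0.0283, 0.0936]
tool_rot: [0.87, 0.493, 0.0, 0.0]
ft_force: [-1.0, 0.0, 14.0]
grip_width: 0.0469
```

I've hit the hard stop: z holds at 0.0936 while the force rises to 14 N. One look before pushing.

```bash
python3 - <<'E'
from h import *
state()
p,d=robot.camera("scene")
cv2.imwrite("pics/s4.png",cv2.convertScaleAbs(cv2.resize(p[160:220,260:340],None,fx=10,fy=10,interpolation=cv2.INTER_CUBIC),alpha=1.5,beta=25))
E
```

```text
t 7.025 encl mm [  1.1 -27.8  93.6] yaw 59.069818632847934 tilt [ 0.00113672 -0.00022095] F [-1.  0. 14.] 0.046949991610876304
```

View pics/s4.png

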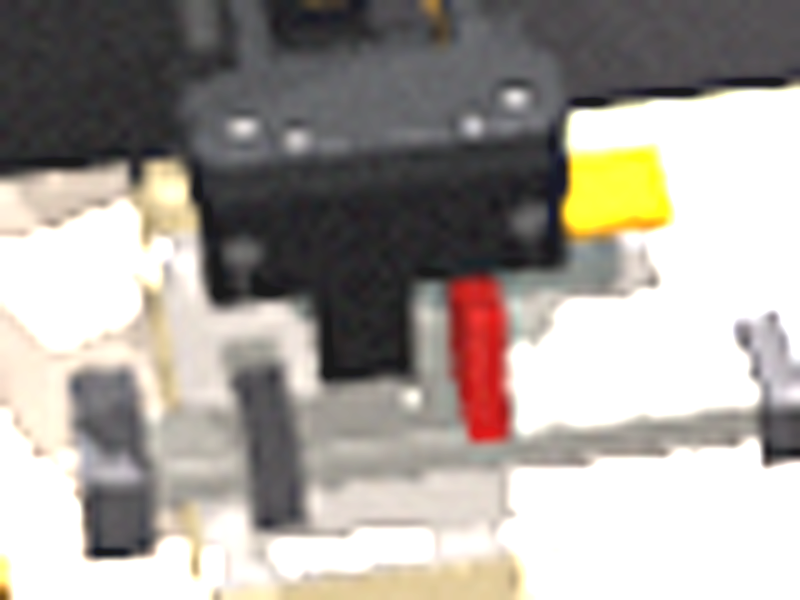

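The bar is down (its right end has dropped to about y=190) and the finger at (370,320) sits behind the red lug at (480,350). I'll push along tool x, with 0.7 mm of extra preload.

>>> {"op": "drive_tool", "data": {
  "series": [
    [0.004, 0, 0.0007, 0, 0, 0, 0.54],
    [0.004, 0, 0, 0, 0, 0, 0.54],
    [0.003, 0, 0, 0, 0, 0, 0.54],
    [0, 0, 0, 0, 0, 0, 0.54]
  ]
}}

```text
time: 7.58
position: [0.5755, 0.0329, 0.0935]
tool_rot: [0.869, 0.495, -0.004, 0.003]
ft_force: [-7.5, -13.0, 21.0]
grip_width: 0.047
```

>>> {"op": "drive_tool", "data": {
  "series": [
    [0.003, 0, 0, 0, 0, 0, 0.54],
    [0.003, 0, 0, 0, 0, 0, 0.54],
    [0.003, 0, 0, 0, 0, 0, 0.54],
    [0, 0, 0, 0, 0, 0, 0.54]
  ]
}}

```text
time: 8.07
position: [0.5799, 0.0399, 0.0935]
tool_rot: [0.869, 0.495, -0.005, 0.003]
ft_force: [-7.4, -16.2, 21.1]
grip_width: 0.047
```

>>> {"op": "drive_tool", "data": {
  "series": [
    [0.003, 0, 0, 0, 0, 0, 0.54],
    [0.003, 0, 0, 0, 0, 0, 0.54],
    [0.003, 0, 0, 0, 0, 0, 0.54],
    [0, 0, 0, 0, 0, 0, 0.54]
  ]
}}

```text
time: 8.57
position: [0.5844, 0.0476, 0.0935]
tool_rot: [0.869, 0.495, -0.005, 0.003]
ft_force: [-8.0, -15.2, 22.2]
grip_width: 0.0468
```

```bash
python3 - <<'E'
from h import *
state()
p,d=robot.camera("scene")
cv2.imwrite("pics/s5.png",cv2.convertScaleAbs(cv2.resize(p[160:220,260:340],None,fx=10,fy=10,interpolation=cv2.INTER_CUBIC),alpha=1.5,beta=25))
E
```

```text
t 8.575 encl mm [ 1.5 -5.1 93.5] yaw 59.355766568053454 tilt [-0.00588049 -0.00998637] F [ -8.  -15.2  22.2] 0.046821027168030716
```

View pics/s5.png

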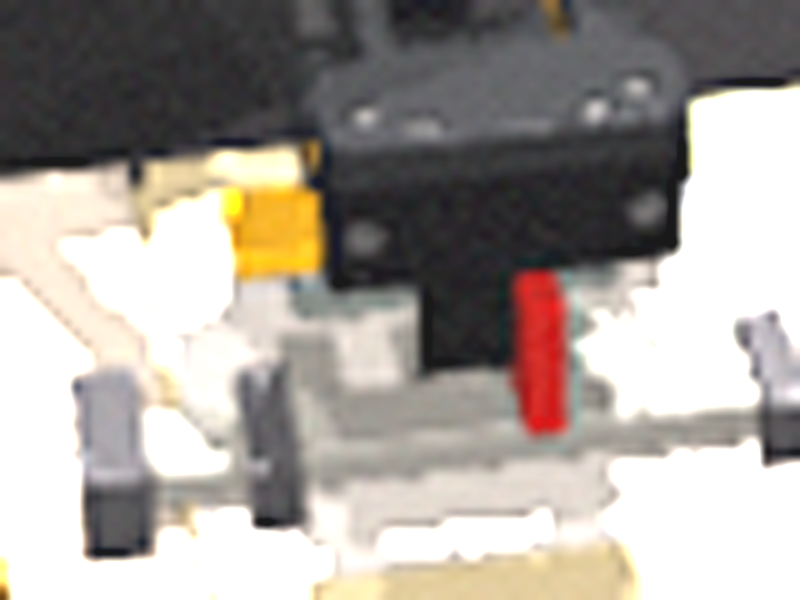

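The lug has moved from x≈478 to x≈540, about 13 mm, with the finger against it and the bar held down at full force. I'll keep pushing.

>>> {"op": "drive_tool", "data": {
  "series": [
    [0.003, 0, 0, 0, 0, 0, 0.54],
    [0.003, 0, 0, 0, 0, 0, 0.54],
    [0.003, 0, 0, 0, 0, 0, 0.54],
    [0.003, 0, 0, 0, 0, 0, 0.54]
  ]
}}

```text
time: 9.12
position: [0.5904, 0.0578, 0.0935]
tool_rot: [0.869, 0.495, -0.005, 0.003]
ft_force: [-8.8, -15.9, 20.1]
grip_width: 0.0468
```

>>> {"op": "drive_tool", "data": {
  "series": [
    [0.003, 0, 0, 0, 0, 0, 0.54],
    [0.003, 0, 0, 0, 0, 0, 0.54],
    [0.003, 0, 0, 0, 0, 0, 0.54],
    [0, 0, 0, 0, 0, 0, 0.54]
  ]
}}

```text
time: 9.62
position: [0.5953, 0.0661, 0.0934]
tool_rot: [0.869, 0.495, -0.005, 0.003]
ft_force: [-7.8, -13.4, 20.0]
grip_width: 0.0471
```

```bash
python3 -c "
from h import *
state()"
```

```text
t 9.625 encl mm [ 1.5 16.3 93.4] yaw 59.31161501493157 tilt [-0.00563815 -0.00919026] F [ -7.8 -13.4  20. ] 0.04713443582563708
```

>>> {"op": "drive_tool", "data": {
  "series": [
    [0.002, 0, 0, 0, 0, 0, 0.54],
    [0.002, 0, 0, 0, 0, 0, 0.54],
    [0.0015, 0, 0, 0, 0, 0, 0.54],
    [0, 0, 0, 0, 0, 0, 0.54]
  ]
}}

```text
time: 10.12
position: [0.5976, 0.07, 0.0934]
tool_rot: [0.869, 0.495, -0.005, 0.003]
ft_force: [-8.4, -16.3, 21.1]
grip_width: 0.0477
```

>>> {"op": "drive_tool", "data": {
  "series": [
    [0.0015, 0, 0, 0, 0, 0, 0.54],
    [0, 0, 0, 0, 0, 0, 0.54],
    [0, 0, 0, 0, 0, 0, 0.54]
  ]
}}

```text
time: 10.5
position: [0.5976, 0.07, 0.0934]
tool_rot: [0.869, 0.495, -0.007, 0.003]
ft_force: [-10.5, -18.9, 21.6]
grip_width: 0.0473
```

```bash
python3 -c "
from h import *
state()"
```

```text
t 10.5 encl mm [ 1.5 20.9 93.4] yaw 59.30006604911205 tilt [-0.00851327 -0.01224077] F [-10.5 -18.9  21.6] 0.04730297563249897
```

>>> {"op": "drive_tool", "data": {
  "series": [
    [0.0015, 0, 0, 0, 0, 0, 0.54],
    [0.0015, 0, 0, 0, 0, 0, 0.54],
    [0, 0, 0, 0, 0, 0, 0.54]
  ]
}}

```text
time: 10.88
position: [0.5976, 0.0701, 0.0934]
tool_rot: [0.869, 0.495, -0.009, 0.004]
ft_force: [-13.5, -26.5, 23.7]
grip_width: 0.0468
```

```bash
python3 - <<'E'
from h import *
state()
p,d=robot.camera("scene")
cv2.imwrite("pics/s6.png",cv2.convertScaleAbs(cv2.resize(p[160:220,260:340],None,fx=10,fy=10,interpolation=cv2.INTER_CUBIC),alpha=1.5,beta=25))
E
```

```text
t 10.875 encl mm [ 1.4 21.  93.4] yaw 59.285901862629075 tilt [-0.01212209 -0.01612325] F [-13.5 -26.5  23.7] 0.046830684841136345
```

View pics/s6.png

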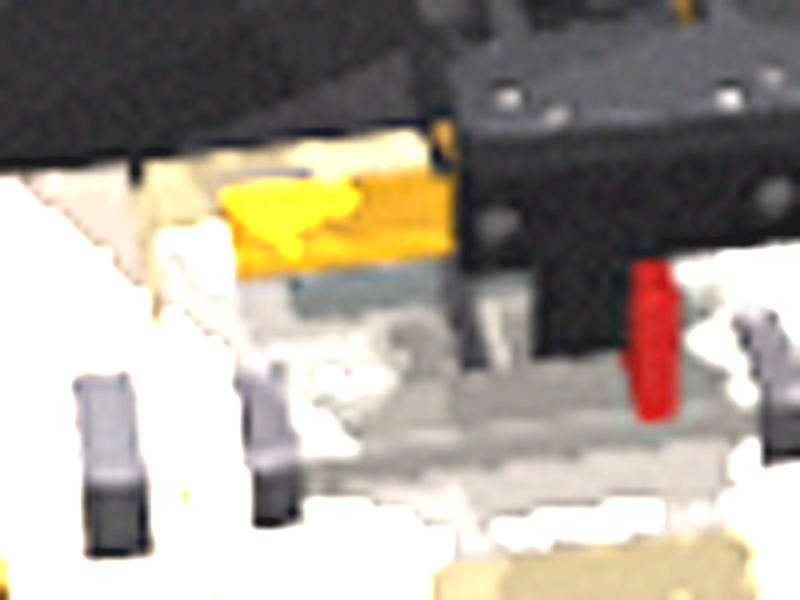

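The bolt is on its stop: the lug is at x≈655, y holds at 21 mm, and the force rises without any movement. I'll ease the side load, then lift away.

>>> {"op": "drive_tool", "data": {
  "series": [
    [-0.003, 0, 0, 0, 0, 0, 0.54],
    [-0.003, 0, -0.003, 0, 0, 0, 0.54],
    [-0.002, 0, -0.004, 0, 0, 0, 0.54],
    [0, 0, -0.006, 0, 0, 0, 0.54],
    [0, 0, -0.01, 0, 0, 0, 0.54]
  ]
}}

```text
time: 11.55
position: [0.5953, 0.0721, 0.1122]
tool_rot: [0.87, 0.493, -0.004, -0.002]
ft_force: [-1.6, -4.6, -5.4]
grip_width: 0.0473
```

>>> {"op": "drive_tool", "data": {
  "series": [
    [0, 0, -0.02, 0, 0, 0, 0.54],
    [0, 0, -0.03, 0, 0, 0, 0.54],
    [0, 0, -0.04, 0, 0, 0, 0.54],
    [-0.02, 0, -0.04, 0, 0, 0, 0.54],
    [0, 0, 0, 0, 0, 0, 0.54]
  ]
}}

```text
time: 12.18
position: [0.5908, 0.0559, 0.2481]
tool_rot: [0.87, 0.493, 0.004, 0.002]
ft_force: [0.5, 0.7, -0.2]
grip_width: 0.0469
```

```bash
python3 - <<'E'
from h import *
state()
m=robot.camera_model("scene"); ex=np.array([np.sin(A),-np.cos(A)]);ey=np.array([np.cos(A),np.sin(A)])
p0,_=load("scene"); p,d=robot.camera("scene"); P=cloud(m,d)
h=cv2.cvtColor(p,cv2.COLOR_BGR2HSV);H,S,V=h[...,0],h[...,1],h[...,2]
roi=np.zeros(H.shape,bool); roi[165:215,275:345]=1
for c,k in(("yel",(H>22)&(H<38)&(S>150)&(V>120)),("red",((H<6)|(H>174))&(S>150)&(V>80))):
    Q=P[k&roi]; print(c,np.median((Q[:,:2]-O)@ex)*1e3,np.median((Q[:,:2]-O)@ey)*1e3,np.median(Q[:,2])*1e3)
cv2.imwrite("pics/s7.png",np.vstack([p0[160:310,150:470],p[160:310,150:470]]).repeat(2,0).repeat(2,1)[:600])
E
```

```text
t 12.175 encl mm [  2.8   5.3 248.1] yaw 59.044415119203315 tilt [0.00820936 0.00027054] F [ 0.5  0.7 -0.2] 0.0468701701155151
yel -30.264047778144068 44.61305404610975 128.71623606537997
red 43.08095582497771 33.4878959783427 135.07983654030684
```

View pics/s7.png

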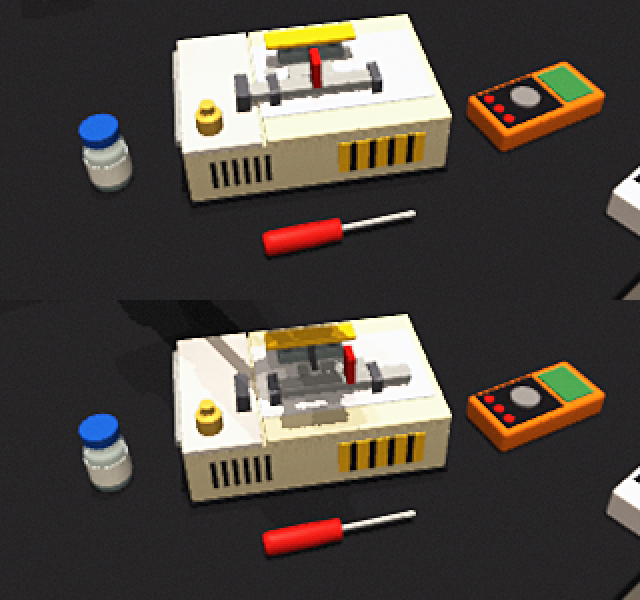

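The before/after picture shows the lug moved over from (315,68) to (350,365), i.e. by about 40 mm. The bar is back up at z 128.7 mm and the loose objects are unmoved. Handing in.

```bash
python3 -c "
from h import *
p,d=load('scene');m=robot.camera_model('scene')
h=cv2.cvtColor(p,cv2.COLOR_BGR2HSV);k=((h[...,0]<6)|(h[...,0]>174))&(h[...,1]>150)&(h[...,2]>80);r=np.zeros_like(k);r[165:215,275:345]=1
print('lug y at start',np.median((cloud(m,d)[k&r][:,:2]-O)@[np.cos(A),np.sin(A)])*1e3)
print(robot.hand_in())"
```

```text
lug y at start -5.0569308990424515
the job is handed in; nothing more can be done
None
```

The bolt is drawn out to its stop, the catch has sprung back up, and the job is handed in; the hand-in gave no verdict. I held the yellow bar on its hard stop with one fingertip and pushed the red lug with the other until it stopped moving. Then I eased off and lifted clear.

**Last checks**
- **Bolt:** the camera shows the lug moved from y ≈ -5 mm to +33.5 mm, about 38.5 mm. The push also stalled with rising force close to where the 40 mm stop was expected.
- **Catch:** the bar top reads 128.7 mm, which is fully up. While pushing, the downward force stayed at 20 to 24 N and the height did not change, so the bar stayed down the whole way.
- **Surroundings:** the meter, jar, weight and screwdriver look unmoved in the before/after picture; I did not measure their positions. The tool is clear and reads almost no force.
- **Time:** about 12 s of the 38 s allowed.

**Disagreement:** the reported tool height was about 27 mm lower than the real fingertips, judging by the depth camera and by where contact was felt. I went by the camera and the force instead of the reported height.

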